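# Clear the kiln unloading board by tipping it

## Task

The hinged unloading board holds round kiln props and flat test tiles mixed. Lift the board by its bar handle just far enough that the props roll off by themselves (without the gripper touching them) into the crate at its low edge while both tiles stay on it, then lower it gently until it is fully down. Then set both tiles down flat, without dropping them, in the cork-lined tile tray, leaving the water bowl, wooden rule and wooden rib where they are.

Things in the scene. Friction and masses are not known exactly. Their poses are not given: they have to be found in the camera images.
- board (a joint): Hinge of the plywood unloading board: 0 when fully down (level), grows in rad as the handle end is lifted, up to 0.8. Damped a little, not sprung: it falls shut if let go. The lying props start to roll at a tilt of about 0.08 to 0.12 rad; the tiles start to slide at 0.45 rad or more.
- board_mid (a point): Middle of the upper face of the board, 62 mm above the table when down. The board is 189 mm (x) by 376 mm (y), 12 mm thick, light plywood; edge strips 8 mm wide and 12 mm high stand on it along the handle end (-x) and both sides; the +x end (hinge and crate) is open. The point turns with the board; x points from the handle end to the hinge, y along the hinge, z out of the face.
- board_handle (a point): Middle of the board's steel bar handle: a round bar 12 mm thick, running 130 mm along the board's y, 43 mm clear (centre to edge) of the board's handle end, 56 mm above the table when down; can be pinched from above with the fingers either side of it (one between bar and board) and turns freely in the fingers. Takes 3 to 5 N to lift. Same axes as board_mid.
- board_hinge (a point): Middle of the hinge line, which runs along the point's y, fixed, 50 mm above the table; 90.5 mm from board_mid and 228 mm from the bar handle (measured along the board's x).
- crate_in (a point): Middle of the foam floor (18 mm above the table) of the long plywood crate that stands right at the board's low edge beyond the hinge and is fixed to its frame. Inside 110 mm (x) by 376 mm (y); the wall towards the board is 44 mm high, the far wall 76 mm. Its x axis points away from the board, z up.
- prop_1_center (a point): Centre of a round kiln prop: off-white fired-clay tube 40 mm in diameter, 66 mm long, 0.12 kg, lying on the board with its axis (point's y) about along the hinge. It turns with the prop as it rolls. Its lane down to the crate is clear.
- prop_2_center (a point): Centre of the other, identical kiln prop.
- tile_1_center (a point): Centre (half-way up) of a flat grey test tile, 75 mm (x) by 45 mm (y) by 8.5 mm, 0.05 kg, lying on the board; room for a finger beside it at both long sides (its y) once the props are gone.
- tile_2_center (a point): Centre (half-way up) of a flat terracotta test tile of the same size, also lying on the board.
- tray_in (a point): Middle of the cork floor (10 mm above the table) of the fixed tile tray, a light wooden tray standing on the table: inside 180 mm (x) by 125 mm (y), walls 8 mm thick and 32 mm high. z up. Both tiles fit end to end along x.
- bowl: Water bowl, grey, 120 mm wide, 60 mm high, origin under its centre; a bystander.
- rule: Wooden rule, 25 x 160 x 9 mm, lying on the table, origin under the centre; a bystander.
- rib: Wooden kidney-shaped rib, 50 x 110 x 8 mm, lying on the table, origin under the centre; a bystander.
- prop_1: The body of the first kiln prop; its origin lies below the point prop_1_center by half the thickness. Use the point.
- prop_2: The body of the other kiln prop; its origin lies below the point prop_2_center by half the thickness. Use the point.
- tile_1: The body of the grey tile; its origin lies below the point tile_1_center by half the thickness. Use the point.
- tile_2: The body of the terracotta tile; its origin lies below the point tile_2_center by half the thickness. Use the point.
There are look-alikes about, which are no part of the job. What is shaped like the tile_1 but blue or yellow is not meant.

How it is judged:
By the outcome, as a careful person would: the job done as asked, in the order asked, and still so for the second after the job is handed in, with the robot touching nothing.
It also fails if it takes over 69 s, if anything falls off the work surface, if the arm or the gripper's body presses on something with over 40 N, if the wrist force passes 120 N, or if a joint passes its speed limit or range.

## Robot

A 7-joint arm with a two-finger parallel gripper is mounted at the origin on the work surface; the furniture and walls round the work are solid. World frame = base frame: x ahead of the robot, y to its left, z up, the work surface at z = 0. Lengths are in m, angles in rad, forces in N, time in s.
With the tool pointing down it reaches from about 0.425 to 0.875 m from the base axis. Payload 4.7 kg.
Tool frame: the origin (TCP) lies between the finger pads; the fingertips stand 14 mm ahead of it and the grasp point (between the pads) lies 5 mm behind it; z points along the fingers, y is the line along which they close (so a half turn about z gives the same grasp; the last joint's range is limited). The gripper opens to 87 mm and grips with 3 to 60 N. Pads are 19 mm wide; open, the fingers measure 117 mm over their backs; the gripper's body (75 mm by 190 mm) begins 51 mm behind the grasp point.
Start: joints at [-1.172, 0.321, -0.07, 1.45, 0.023, 1.371, -0.057], TCP at [0.244, 0.602, 0.204] pointing down, gripper open.
Joint ranges: [-2.86, 2.86], [-0.3, 2.09], [-1.38, 1.24], [0.06, 2.45], [-1.56, 4.7], [0.09, 2.05], [-2.69, 2.69]. Speed limits (rad/s): [2.57, 2.57, 3.14, 3.14, 3.14, 3.14, 3.14].

## Interface

Orientations are given as a rotation vector (axis times angle).
In Python, from bench import ctrl gives the robot as it stands.
- The arm moves only by the tool step_arm, never from a script. Its argument "commands" is a list of rows, each an object with "travel": the shift along the tool's x, y, z in m, a list of three; "turn": the turn, a rotation vector about the tool's x, y, z in degrees, a list of three. A call has 1 to 5 rows; each row is the pose to reach, as a shift and turn from the pose commanded when the call began, along the tool's axes at that moment; what a row does not reach only later rows make up. A row lasts 1/10 s, in which the tool goes at most 50 mm and 8.59 degrees, less where a joint would pass 70% of its speed; a pose out of reach is approached as far as the arm can. A call with a gripper value outside its range is refused whole. "gripper" is the opening, from 0 (shut) to 1 (fully open), set as the call begins (left out, the last holds). The fingers move at their own pace and stop on an object; "force" is the grip in N (left out, the last holds). Time passes only in rows, so rows that repeat a pose let the fingers close. It gives the time, the measured TCP pose, the force, the opening and the grip force at its end, in the units of the state.
- ctrl.get_state(): the state, without advancing time (a new reading comes with each control period).
- ctrl.get_image(name): name is "scene" or "top"; returns the picture (400x640x3 uint8, red, green, blue); there is no depth.
- ctrl.camera_model(name): a dict with "fx", "fy", "cx", "cy" (pixels), "k1" (the pictures are not rectified: a ray, as slopes to the right and down, at radius r is drawn at 1 + k1 r^2 times it, then the intrinsics apply), "R" (3x3) and "t" (3): a world point X has camera coordinates R X + t. Camera axes: x right, y down, z forward; pixel columns grow to the right and rows downward; lengths in m; the calibration is good to about 2 mm. A picture is of the moment at which its call begins. camera_model takes no time and is no camera call.
- ctrl.close_job(): hands the job in; it is judged then, once.
The state is a dict: "time": time; "joint_positions": joint angles; "qd": joint speeds; "joint_torque": joint torques, N m; "position": TCP position; "tool_rot": TCP orientation; "ft_force": force on the tool from outside, world axes, zero at the start; "torque": the same for the moment, N m; "grip_width": opening from 0.0 (shut) to 1.0 (fully open); "grip_force": force on a finger pad.
Only numpy, scipy, OpenCV 4.12 (cv2) and the standard library are available. Lean on these libraries where they do the work, as an engineer would, in place of code of your own. Each camera call takes 0.05 s, during which the arm holds its last target. There are 200 camera calls.

## Working session

There is one attempt and no reset: what is moved stays moved. The work goes in short steps, Python scripts to look and compute and a tool call to move; the robot and the scene stay as the last step left them, time stands still between calls to the robot, and variables do not carry over. Pictures are saved under pics/ and viewed, at most 11 in all, crops included, and the job is handed in when it is done.

Besides the shell and the picture viewer there is one more tool, called after ">>>" as name(argument=value, ...) on one line, values as JSON. step_arm: Moves the arm, as the interface text tells. Its arguments: {"type":"object","properties":{"commands":{"type":"array"},"gripper":{"type":"number"},"force":{"type":"number"}},"required":["commands"]}

```bash
mkdir -p pics; ls
python3 - <<'E'
from bench import ctrl
import cv2
for n in("scene","top"):
    cv2.imwrite(f"pics/{n}0.png",ctrl.get_image(n)[:,:,::-1]); m=ctrl.camera_model(n); print(n,m)
s=ctrl.get_state();print(s)
E
```

```text
pics
scene {'fx': 458.97476488375673, 'fy': 458.97476488375673, 'cx': 327.2868052715486, 'cy': 195.3235666244283, 'k1': 0.013887879167975648, 'R': array([[ 0.60202839, -0.79837816, -0.01241484],
       [-0.51323681, -0.37500913, -0.77198195],
       [ 0.61167785,  0.47112681, -0.6355232 ]]), 't': array([-0.32682365,  0.32443837,  1.06248931])}
top {'fx': 413.1565797037213, 'fy': 413.1565797037213, 'cx': 320.5231832348278, 'cy': 200.65971662088688, 'k1': -0.03419410540252595, 'R': array([[-0.01413471, -0.99989937,  0.00120959],
       [-0.99707103,  0.01400378, -0.07518816],
       [ 0.07516365, -0.00226881, -0.99716863]]), 't': array([-0.02878933,  0.52209374,  1.34160685])}
{'time': 0.1, 'joint_positions': array([-1.17189392,  0.32171569, -0.07011391,  1.45153473,  0.02259438,
        1.37079446, -0.05689893]), 'qd': array([ 0.00082987, -0.00217634, -0.00333874, -0.00186658, -0.00029998,
       -0.00042355,  0.00159572]), 'joint_torque': array([-2.87161288e-05, -4.92570269e+01, -4.05793833e-01, -3.13399708e+01,
       -6.41425769e-02,  3.94825742e-02,  7.47298168e-05]), 'position': array([0.24382775, 0.60197732, 0.20280186]), 'tool_rot': array([-6.00592513e-01, -3.08340209e+00,  2.58738437e-03]), 'ft_force': array([-0.65152824,  0.5238801 , -0.24738888]), 'torque': array([ 0.05439343, -0.04787064,  0.0098244 ]), 'grip_force': 0.0, 'grip_width': 0.9987926307062343}
```

View pics/top0.png

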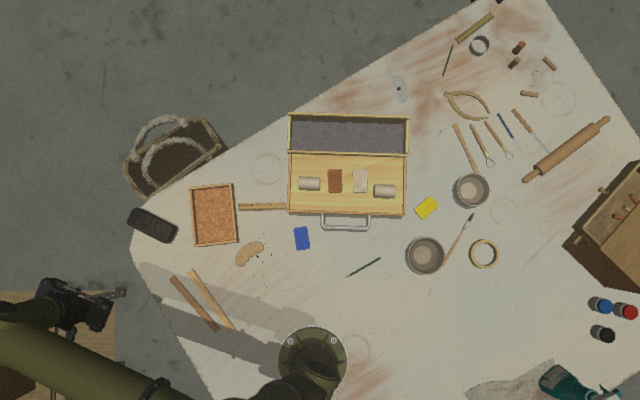

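View pics/scene0.png

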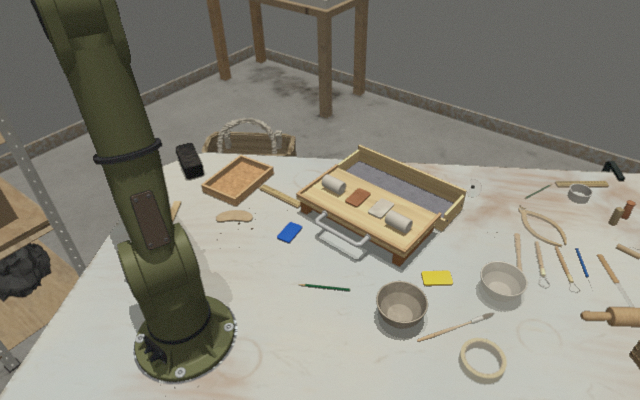

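Run:
```python
import cv2
a=cv2.imread("pics/top0.png")[105:255,180:420];cv2.imwrite("pics/topc.png",cv2.resize(a,None,fx=3.3,fy=3.3,interpolation=2))
a=cv2.imread("pics/scene0.png")[140:280,195:475];cv2.imwrite("pics/scenec.png",cv2.resize(a,None,fx=2.8,fy=2.8,interpolation=2))
```

```text
(no output)
```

View pics/topc.png

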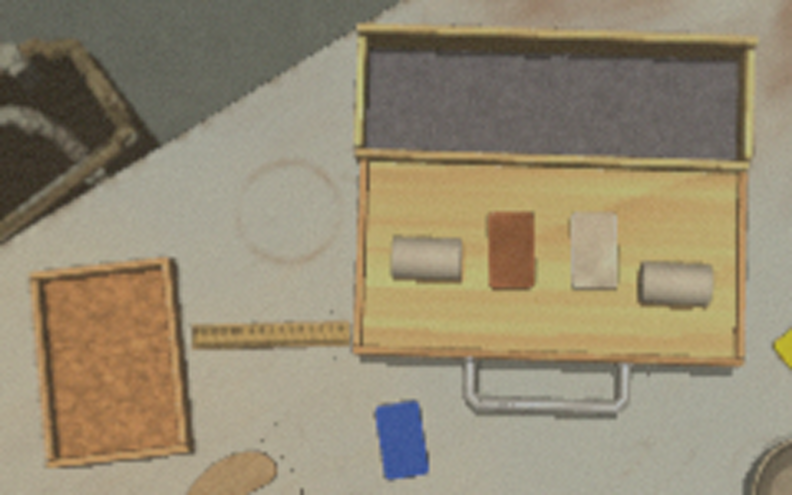

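View pics/scenec.png

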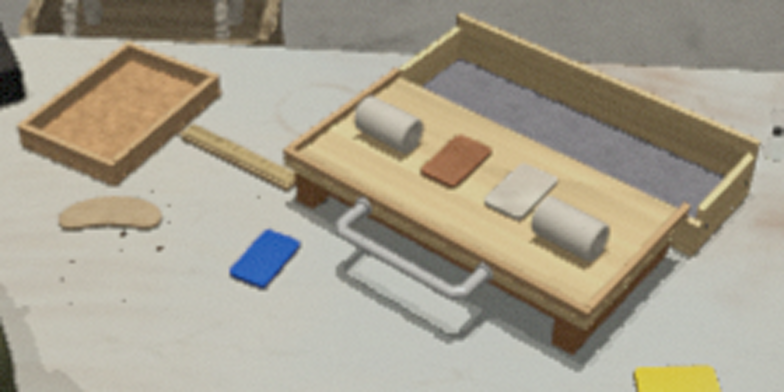

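```bash
cat > h.py <<'E'
from bench import ctrl
import numpy as np, cv2
from scipy.spatial.transform import Rotation as Ro
def ray(n,p):
    m=ctrl.camera_model(n); d=np.array([(p[0]-m['cx'])/m['fx'],(p[1]-m['cy'])/m['fy']]); u=d.copy()
    for _ in range(5): u=d/(1+m['k1']*(u@u))
    v=m['R'].T@np.r_[u,1]; return -m['R'].T@m['t'], v/np.linalg.norm(v)
def tri(a,b):
    (c,u),(d,v)=ray('top',a),ray('scene',b)
    s=np.linalg.lstsq(np.c_[u,-v],d-c,rcond=None)[0]; P,Q=c+s[0]*u,d+s[1]*v
    return (P+Q)/2,np.linalg.norm(P-Q)
def plane(n,p,z):
    c,v=ray(n,p); return c+v*(z-c[2])/v[2]
def tc(x,y): return (x/3.3+180,y/3.3+105)
def sc(x,y): return (x/2.8+195,y/2.8+140)
E
python3 - <<'E'
from h import *
np.set_printoptions(precision=4,suppress=True)
P={'barL':((470,405),(347,224)),'barR':((622,407),(464,289)),'barM':((546,406),(404,257)),'terra':((511,250),(457,159)),'grey':((594,250),(521,189)),
'tr1':((33,275),(128,47)),'tr2':((172,261),(219,78)),'tr3':((190,450),(117,165)),'tr4':((50,465),(22,128)),'p1':((427,257),(389,124)),'p2':((675,284),(570,228)),'boardL-x':((353,352),(288,152)),'board R-x':((742,362),(586,311))}
for k,(a,b) in P.items(): print(k,*tri(tc(*a),sc(*b)))
for k,z in (('barL',.062),('barR',.062),('barM',.062),('terra',.0705),('grey',.0705)): print(k,plane('top',tc(*P[k][0]),z))
# tile rects
im=cv2.imread("pics/top0.png"); hsv=cv2.cvtColor(im,cv2.COLOR_BGR2HSV)
for k,m in (('terra',cv2.inRange(hsv,(0,110,40),(11,255,200))),('grey',cv2.inRange(hsv,(0,0,100),(180,75,255)))):
    mm=np.zeros_like(m); mm[160:200,322:370]=m[160:200,322:370]
    c=max(cv2.findContours(mm,0,2)[0],key=cv2.contourArea); r=cv2.minAreaRect(c); w=np.array([plane('top',q,.0705) for q in cv2.boxPoints(r)])
    e=[w[1]-w[0],w[2]-w[1]]; e.sort(key=np.linalg.norm)
    print(k,w.mean(0),[np.linalg.norm(x) for x in e],'long dir deg',np.degrees(np.arctan(e[1][1]/e[1][0])))
s=ctrl.get_state();R=Ro.from_rotvec(s['tool_rot']).as_matrix();print(R)
E
```

```text
barL [ 0.4359 -0.0454  0.0639] 0.011791826850866067
barR [ 0.4304 -0.19    0.0645] 0.007677039070271418
barM [ 0.4332 -0.1179  0.0623] 0.009849532558315444
terra [ 0.5816 -0.0834  0.0685] 0.0019579728695492556
grey [ 0.5799 -0.163   0.0693] 0.0006085299754719821
tr1 [0.569  0.394  0.0226] 0.001849221024198048
tr2 [0.5802 0.2528 0.0293] 0.001909404454007435
tr3 [0.3935 0.2336 0.0311] 0.00426647207583486
tr4 [0.3804 0.3735 0.0255] 0.004435996667582466
p1 [ 0.5739 -0.002   0.082 ] 0.000813039007733714
p2 [ 0.5447 -0.2385  0.0833] 0.0011357069263523538
boardL-x [0.4865 0.0686 0.0673] 0.006059896571980319
board R-x [ 0.469  -0.3016  0.0725] 0.001391189437216537
barL [ 0.4321 -0.0409  0.062 ]
barR [ 0.4281 -0.1872  0.062 ]
barM [ 0.4301 -0.114   0.062 ]
terra [ 0.5807 -0.0825  0.0705]
grey [ 0.5796 -0.1626  0.0705]
terra [ 0.552  -0.0685  0.0705] [np.float64(0.006038509774720081), np.float64(0.010088377070361643)] long dir deg 17.437257855408852
grey [ 0.5805 -0.1611  0.0705] [np.float64(0.04152507056248317), np.float64(0.07375579154122651)] long dir deg -1.3053328508960875
[[-0.9269  0.3753 -0.0006]
 [ 0.3753  0.9269 -0.0016]
 [-0.0001 -0.0017 -1.    ]]
```

```bash
cat >> h.py <<'E'
np.set_printoptions(precision=4,suppress=True)
def go(x,y,z,ydeg):
    "travel/turn from the present pose to a downward pose with tool y at ydeg in world"
    s=ctrl.get_state(); R=Ro.from_rotvec(s['tool_rot']).as_matrix(); a=np.radians(ydeg); Y=np.array([np.cos(a),np.sin(a),0]);Z=np.array([0,0,-1.])
    T=np.c_[np.cross(Y,Z),Y,Z]
    print('travel',R.T@(np.array([x,y,z])-s['position']),'turn',np.degrees(Ro.from_matrix(R.T@T).as_rotvec()),'t',s['time'],'pos',s['position'],'q',s['joint_positions'])
E
python3 - <<'E'
from h import *
go(.50,.36,.25,25)
w=np.array([plane('top',tc(*p),.032) for p in ((33,275),(172,261),(190,450),(50,465))]);print(w,w.mean(0))
E
```

```text
travel [-0.3283 -0.1282 -0.047 ] turn [-0.0891  0.04   42.9556] t 0.1 pos [0.2438 0.602  0.2028] q [-1.1719  0.3217 -0.0701  1.4515  0.0226  1.3708 -0.0569]
[[0.5673 0.3917 0.032 ]
 [0.5793 0.253  0.032 ]
 [0.392  0.2349 0.032 ]
 [0.379  0.3732 0.032 ]] [0.4794 0.3132 0.032 ]
```

>>> step_arm(commands=[{"travel": [-0.328, -0.128, -0.047], "turn": [0, 0, 42]}, {"travel": [-0.328, -0.128, -0.047], "turn": [0, 0, 42]}, {"travel": [-0.328, -0.128, -0.047], "turn": [0, 0, 42]}, {"travel": [-0.328, -0.128, -0.047], "turn": [0, 0, 42]}, {"travel": [-0.328, -0.128, -0.047], "turn": [0, 0, 42]}], gripper=0.5)

```text
time: 0.6
position: [0.4252, 0.4306, 0.2368]
tool_rot: [-1.673, -2.659, 0.001]
ft_force: [-0.0, 1.2, -0.7]
grip_width: 0.63
grip_force: 0.0
```

```bash
python3 -c "
from h import *
go(.47,-.05,.19,-2)"
```

```text
travel [-0.4527 -0.1674  0.0469] turn [-0.0206  0.0095 27.6235] t 0.6 pos [0.4252 0.4306 0.2368] q [-0.9591  0.2101  0.1458  1.5256 -0.0308  1.4086 -0.3643]
```

>>> step_arm(commands=[{"travel": [-0.4, -0.13, 0.02], "turn": [0, 0, 27]}, {"travel": [-0.4, -0.13, 0.02], "turn": [0, 0, 27]}, {"travel": [-0.4, -0.13, 0.02], "turn": [0, 0, 27]}, {"travel": [-0.4, -0.13, 0.02], "turn": [0, 0, 27]}, {"travel": [-0.4, -0.13, 0.02], "turn": [0, 0, 27]}])

```text
time: 1.1
position: [0.4584, 0.1829, 0.2245]
tool_rot: [-2.242, -2.2, 0.0]
ft_force: [0.5, 0.7, -0.2]
grip_width: 0.498
grip_force: 0.0
```

>>> step_arm(commands=[{"travel": [-0.18, -0.02, 0.02]}, {"travel": [-0.18, -0.02, 0.02]}, {"travel": [-0.18, -0.02, 0.02]}, {"travel": [-0.18, -0.02, 0.02]}, {"travel": [-0.18, -0.02, 0.02]}])

```text
$.commands[0]: bad value
```

```bash
python3 -c "
from h import *
go(.431,-.115,.15,-2)"
```

```text
travel [-0.2983 -0.0218  0.0745] turn [-0.0182 -0.0032  0.9312] t 1.1 pos [0.4584 0.1829 0.2245] q [-0.776  -0.0332  0.3367  1.808   0.011   1.3652 -0.4604]
```

>>> step_arm(commands=[{"travel": [-0.298, -0.02, 0.06], "turn": [0, 0, 0]}, {"travel": [-0.298, -0.02, 0.06], "turn": [0, 0, 0]}, {"travel": [-0.298, -0.02, 0.06], "turn": [0, 0, 0]}, {"travel": [-0.298, -0.02, 0.06], "turn": [0, 0, 0]}, {"travel": [-0.298, -0.02, 0.06], "turn": [0, 0, 0]}])

```text
time: 1.6
position: [0.4371, -0.061, 0.1752]
tool_rot: [-2.241, -2.201, -0.001]
ft_force: [0.7, 1.2, -0.6]
grip_width: 0.496
grip_force: 0.0
```

```bash
python3 -c "
from h import *
go(.431,-.115,.13,-2)"
```

```text
travel [-0.0541 -0.0051  0.0451] turn [ 0.016  -0.0385  0.9681] t 1.6 pos [ 0.4371 -0.061   0.1752] q [-0.5671 -0.1592  0.5945  1.9964  0.0922  1.2784 -0.0231]
```

>>> step_arm(commands=[{"travel": [-0.045, -0.005, 0.04], "turn": [0, 0, 1]}, {"travel": [-0.045, -0.005, 0.04], "turn": [0, 0, 1]}, {"travel": [-0.045, -0.005, 0.04], "turn": [0, 0, 1]}, {"travel": [-0.045, -0.005, 0.04], "turn": [0, 0, 1]}, {"travel": [-0.045, -0.005, 0.04], "turn": [0, 0, 1]}])

```text
time: 2.1
position: [0.4331, -0.1024, 0.1366]
tool_rot: [2.257, 2.184, 0.002]
ft_force: [-0.7, 0.4, -0.8]
grip_width: 0.501
grip_force: 0.0
```

```bash
python3 -c "
from h import *
for n in('top','scene'): cv2.imwrite('pics/%s1.png'%n,ctrl.get_image(n)[:,:,::-1])
a=cv2.imread('pics/top1.png')[150:250,270:420];b=cv2.imread('pics/scene1.png')[150:290,280:440]
a=cv2.resize(a,None,fx=3,fy=3,interpolation=2);b=cv2.resize(b,(343,300),interpolation=2)
cv2.imwrite('pics/c1.png',np.hstack([a,b]))
go(.431,-.115,.051,-2)"
```

```text
travel [-0.0123 -0.0016  0.0855] turn [ 0.0792 -0.007   0.1156] t 2.2 pos [ 0.4329 -0.1027  0.1365] q [-0.5282 -0.1198  0.6668  2.0438  0.0794  1.1918  0.0729]
```

View pics/c1.png

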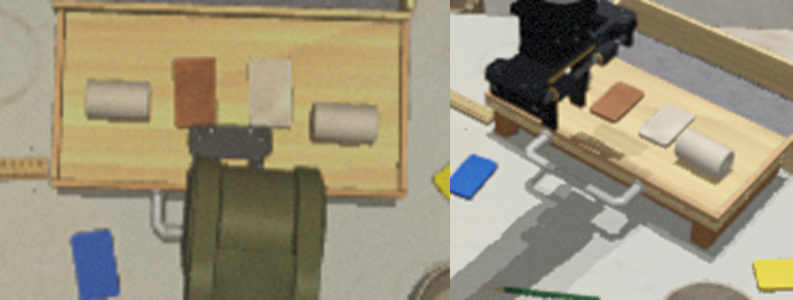

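>>> step_arm(commands=[{"travel": [-0.012, -0.001, 0.02], "turn": [0, 0, 0]}, {"travel": [-0.012, -0.001, 0.04], "turn": [0, 0, 0]}, {"travel": [-0.012, -0.001, 0.055], "turn": [0, 0, 0]}, {"travel": [-0.012, -0.001, 0.07], "turn": [0, 0, 0]}, {"travel": [-0.012, -0.001, 0.085], "turn": [0, 0, 0]}])

```text
time: 2.7
position: [0.4313, -0.1151, 0.0506]
tool_rot: [2.258, 2.183, 0.001]
ft_force: [0.5, 0.6, 0.1]
grip_width: 0.497
grip_force: 0.0
```

>>> step_arm(commands=[{"travel": [0, 0, 0], "turn": [0, 0, 0]}, {"travel": [0, 0, 0], "turn": [0, 0, 0]}, {"travel": [0, 0, 0], "turn": [0, 0, 0]}, {"travel": [0, 0, 0], "turn": [0, 0, 0]}], gripper=0.0, force=15)

```text
time: 3.1
position: [0.4315, -0.1159, 0.0516]
tool_rot: [2.26, 2.181, 0.002]
ft_force: [0.0, 0.4, 0.2]
grip_width: 0.22
grip_force: 0.0
```

>>> step_arm(commands=[{"travel": [0, 0, 0], "turn": [0, 0, 0]}, {"travel": [0, 0, 0], "turn": [0, 0, 0]}, {"travel": [0, 0, 0], "turn": [0, 0, 0]}])

```text
time: 3.4
position: [0.4307, -0.1161, 0.0509]
tool_rot: [2.261, 2.181, 0.001]
ft_force: [-0.5, -0.3, 0.6]
grip_width: 0.021
grip_force: 0.0
```

```bash
python3 -c "
from h import *
for n in('top','scene'): cv2.imwrite('pics/%s2.png'%n,ctrl.get_image(n)[:,:,::-1])
a=cv2.imread('pics/top2.png')[180:240,300:390];b=cv2.imread('pics/scene2.png')[180:270,290:400]
a=cv2.resize(a,(400,267),interpolation=2);b=cv2.resize(b,(600,490),interpolation=2)
cv2.imwrite('pics/c2.png',b);print(ctrl.get_state())"
```

```text
{'time': 3.5, 'joint_positions': array([-0.5077,  0.013 ,  0.724 ,  2.1362, -0.0104,  0.9956,  0.1861]), 'qd': array([ 0.0014,  0.001 , -0.0001,  0.0004,  0.0008, -0.0005, -0.0003]), 'joint_torque': array([ -0.0024, -20.1002,   0.2386, -26.7853,  -0.0472,   0.0501,
        -0.0004]), 'position': array([ 0.4306, -0.1161,  0.0508]), 'tool_rot': array([2.2608, 2.1813, 0.0003]), 'ft_force': array([-0.7807, -0.1109, -0.4323]), 'torque': array([-0.0975,  0.0633,  0.0055]), 'grip_force': 0.0, 'grip_width': 0.00863946257568111}
```

View pics/c2.png

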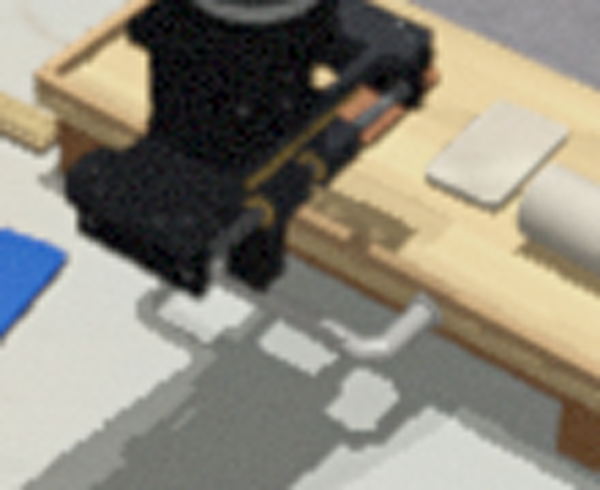

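Run:
```python
from h import *
def proj(n,X):
    m=ctrl.camera_model(n);c=m['R']@X+m['t'];u=c[:2]/c[2];u=u*(1+m['k1']*u@u);return np.array([m['fx']*u[0]+m['cx'],m['fy']*u[1]+m['cy']])
S=ctrl.get_state()['position']
for dz in(-.014,.005):
    q=proj('scene',S+[0,0,dz]); print('tip/grasp in c2',(q-[290,180])*600/110)
for y in(-.05,-.115,-.18): print(y,'bar in c2',(proj('scene',np.array([.431+(y+.115)*.035,y,.056]))-[290,180])*600/110,'topc',(proj('top',np.array([.431+(y+.115)*.035,y,.056]))-[180,105])*3.3)
for p in((347,224),(464,289),(404,257)): print('scene bar@.056',plane('scene',sc(*p),.056))
for p in((470,405),(622,407)): print('top bar@.056',plane('top',tc(*p),.056))
a=cv2.imread("pics/top0.png");print(a[214:234,345].tolist())
b=cv2.imread("pics/scene0.png");print(b[222:242,339].tolist())
```

```text
tip/grasp in c2 [252.8336 321.4412]
tip/grasp in c2 [252.8375 294.0408]
-0.05 bar in c2 [150.5684 236.7292] topc [479.3901 403.7465]
-0.115 bar in c2 [251.5171 292.4295] topc [546.6148 405.141 ]
-0.18 bar in c2 [357.8522 351.1135] topc [613.7998 406.52  ]
scene bar@.056 [ 0.4464 -0.0444  0.056 ]
scene bar@.056 [ 0.4402 -0.1884  0.056 ]
scene bar@.056 [ 0.4418 -0.1178  0.056 ]
top bar@.056 [ 0.4322 -0.0409  0.056 ]
top bar@.056 [ 0.4281 -0.1879  0.056 ]
[[81, 99, 112], [90, 103, 104], [99, 110, 110], [143, 159, 160], [153, 167, 168], [151, 164, 168], [152, 167, 167], [149, 163, 164], [154, 168, 166], [151, 165, 166], [148, 161, 159], [120, 133, 133], [131, 142, 147], [173, 180, 179], [145, 157, 158], [103, 112, 117], [100, 111, 112], [144, 155, 157], [153, 170, 170], [147, 165, 164]]
[[60, 89, 104], [48, 67, 90], [63, 74, 89], [94, 100, 96], [98, 103, 100], [101, 104, 103], [98, 103, 99], [95, 100, 100], [97, 100, 99], [101, 106, 104], [132, 137, 137], [179, 184, 183], [183, 188, 189], [162, 166, 166], [130, 132, 135], [125, 133, 130], [175, 182, 179], [188, 196, 193], [187, 196, 194], [188, 197, 193]]
```

Run:
```python
from h import *
def proj(n,X):
    m=ctrl.camera_model(n);c=m['R']@X+m['t'];u=c[:2]/c[2];u=u*(1+m['k1']*u@u);return np.array([m['fx']*u[0]+m['cx'],m['fy']*u[1]+m['cy']])
def panel(f,x0,y0,w,h,k,pts):
    a=cv2.resize(cv2.imread(f)[y0:y0+h,x0:x0+w],None,fx=k,fy=k,interpolation=cv2.INTER_NEAREST)
    a=cv2.convertScaleAbs(a,alpha=1.6,beta=20)
    for X,c in pts:
        q=((proj('scene',np.array(X))-[x0,y0]+.5)*k).astype(int); cv2.circle(a,tuple(q.tolist()),3,c,-1)
    return a
r,g,b=(0,0,255),(0,255,0),(255,0,0)
p1=[((.433,-.1027,.1225),r),((.433+.022,-.1027,.1225),g),((.433-.022,-.1027,.1225),b)]
p2=[((.4306,-.116,.037),r),((.4306,-.116,.056),g)]+[((.4345+(y+.115)*.03,y,.056),b) for y in(-.05,-.08,-.15,-.18)]
A=panel('pics/scene1.png',290,165,66,75,6,p1);B=panel('pics/scene2.png',305,190,66,75,6,p2)
cv2.imwrite('pics/c3.png',np.hstack([A,B]))
```

```text
(no output)
```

View pics/c3.png

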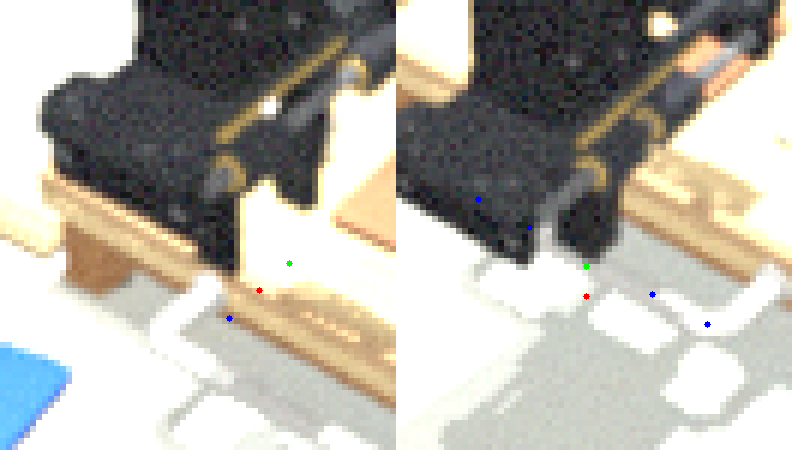

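Run:
```python
from h import *
def proj(n,X):
    m=ctrl.camera_model(n);c=m['R']@X+m['t'];u=c[:2]/c[2];u=u*(1+m['k1']*u@u);return np.array([m['fx']*u[0]+m['cx'],m['fy']*u[1]+m['cy']])
f=lambda X:(proj('scene',np.array(X))-[305,190]+.5)*6+[396,0]
for z in(.107,.13):
  for x,y in((.336,-.153),(.336,-.078),(.526,-.153)): print(z,x,y,f((x,y,z)))
for z in (.037,.05,.06,.07):
  for x in(.4156,.4456): print('tip corner',x,z,f((x,-.1255,z)))
s=ctrl.get_state();print(s['grip_width'],s['position'])
```

```text
0.107 0.336 -0.153 [523.6401 344.4937]
0.107 0.336 -0.078 [382.1434 268.4881]
0.107 0.526 -0.153 [777.7039  99.6924]
0.13 0.336 -0.153 [522.8149 304.6193]
0.13 0.336 -0.078 [379.5471 228.8798]
0.13 0.526 -0.153 [779.9756  60.6893]
tip corner 0.4156 0.037 [584.3141 324.2773]
tip corner 0.4456 0.037 [623.2748 286.17  ]
tip corner 0.4156 0.05 [584.2981 303.6721]
tip corner 0.4456 0.05 [623.5172 265.6177]
tip corner 0.4156 0.06 [584.2857 287.6328]
tip corner 0.4456 0.06 [623.706  249.6222]
tip corner 0.4156 0.07 [584.2733 271.4262]
tip corner 0.4456 0.07 [623.8967 233.4623]
0.00863946257568111 [ 0.4306 -0.1161  0.0508]
```

>>> step_arm(commands=[{"travel": [0, 0, -0.01], "turn": [0, 0, 0]}, {"travel": [0, 0, -0.01], "turn": [0, 0, 0]}, {"travel": [0, 0, -0.01], "turn": [0, 0, 0]}, {"travel": [0, 0, -0.01], "turn": [0, 0, 0]}, {"travel": [0, 0, -0.01], "turn": [0, 0, 0]}], gripper=0.5)

```text
time: 4.0
position: [0.4304, -0.116, 0.0606]
tool_rot: [-2.261, -2.181, 0.0]
ft_force: [-0.6, 1.0, -0.4]
grip_width: 0.379
grip_force: 0.0
```

Run:
```python
from h import *
def proj(n,X):
    m=ctrl.camera_model(n);c=m['R']@X+m['t'];u=c[:2]/c[2];u=u*(1+m['k1']*u@u);return np.array([m['fx']*u[0]+m['cx'],m['fy']*u[1]+m['cy']])
for n in('top','scene'): cv2.imwrite('pics/%s3.png'%n,ctrl.get_image(n)[:,:,::-1])
s=ctrl.get_state();S=s['position'];print(S,s['grip_width'])
def panel(n,x0,y0,w,h,k,pts):
    a=cv2.resize(cv2.imread(f'pics/{n}3.png')[y0:y0+h,x0:x0+w],None,fx=k,fy=k,interpolation=cv2.INTER_NEAREST)
    a=cv2.convertScaleAbs(a,alpha=1.3,beta=30)
    for X,c in pts:
        q=((proj(n,X)-[x0,y0]+.5)*k).astype(int); cv2.circle(a,tuple(q.tolist()),2,c,-1)
    return a
pts=[(S+[sx*.095,sy*.0375,.056],(0,0,255)) for sx in(-1,1) for sy in(-1,1)]+[(S+[sx,0,-.014],(0,255,0)) for sx in(-.022,.022)]+[(np.array([.4345+(y+.115)*.03,y,.056]),(255,0,0)) for y in(-.05,-.08,-.15,-.18)]
A=panel('scene',275,120,100,150,4,pts);B=panel('top',300,160,100,150,4,pts)
cv2.imwrite('pics/c4.png',np.hstack([A,B]))
```

```text
[ 0.4304 -0.116   0.0606] 0.44975483349707945
```

View pics/c4.png

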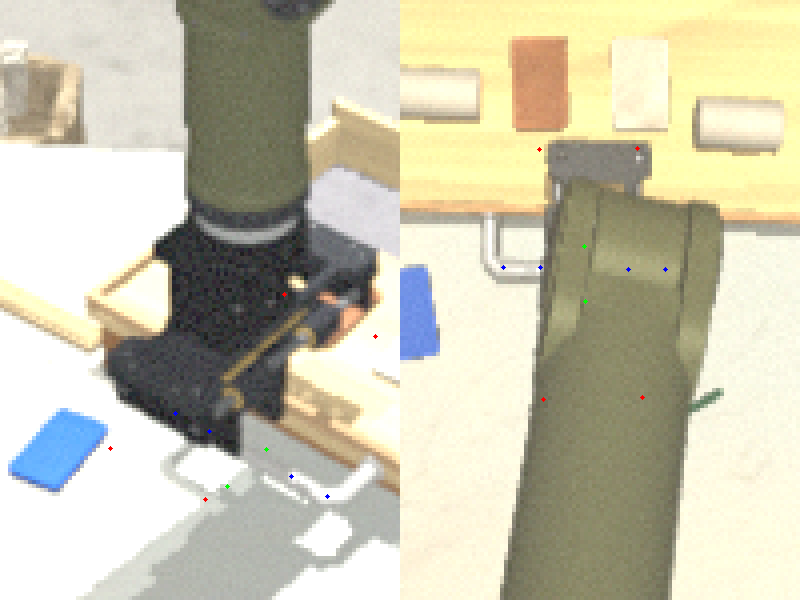

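>>> step_arm(commands=[{"travel": [0, 0, 0.01], "turn": [0, 0, 0]}, {"travel": [0, 0, 0.018], "turn": [0, 0, 0]}, {"travel": [0, 0, 0.025], "turn": [0, 0, 0]}, {"travel": [0, 0, 0.03], "turn": [0, 0, 0]}, {"travel": [0, 0, 0.03], "turn": [0, 0, 0]}], gripper=0.5)

```text
time: 4.6
position: [0.4297, -0.1161, 0.0297]
tool_rot: [-2.26, -2.181, 0.003]
ft_force: [0.5, -0.7, -0.1]
grip_width: 0.499
grip_force: 0.0
```

>>> step_arm(commands=[{"travel": [0, 0, 0], "turn": [0, 0, 0]}, {"travel": [0, 0, 0], "turn": [0, 0, 0]}, {"travel": [0, 0, 0], "turn": [0, 0, 0]}, {"travel": [0, 0, 0], "turn": [0, 0, 0]}, {"travel": [0, 0, 0], "turn": [0, 0, 0]}], gripper=0.0)

```text
time: 5.1
position: [0.4326, -0.1161, 0.0313]
tool_rot: [2.258, 2.179, 0.005]
ft_force: [8.1, -0.2, -4.6]
grip_width: 0.125
grip_force: 11.8
```

>>> step_arm(commands=[{"travel": [0, 0.004, -0.004], "turn": [0, 0, 0]}, {"travel": [0, 0.005, -0.011], "turn": [0, 0, 0]}, {"travel": [0, 0.005, -0.018], "turn": [0, 0, 0]}, {"travel": [0, 0.006, -0.025], "turn": [0, 0, 0]}, {"travel": [0, 0.006, -0.03], "turn": [0, 0, 0]}], force=20)

```text
time: 5.6
position: [0.4352, -0.1162, 0.0609]
tool_rot: [-2.259, -2.18, 0.002]
ft_force: [-4.1, -0.0, -4.4]
grip_width: 0.13
grip_force: 20.0
```

>>> step_arm(commands=[{"travel": [0, 0, 0], "turn": [0, 0, 0]}, {"travel": [0, 0, 0], "turn": [0, 0, 0]}, {"travel": [0, 0, 0], "turn": [0, 0, 0]}, {"travel": [0, 0, 0], "turn": [0, 0, 0]}, {"travel": [0, 0, 0], "turn": [0, 0, 0]}])

```text
time: 6.1
position: [0.4352, -0.1162, 0.0608]
tool_rot: [-2.259, -2.18, 0.002]
ft_force: [-5.9, 0.0, -2.8]
grip_width: 0.13
grip_force: 20.0
```

Run:
```python
from h import *
im=ctrl.get_image('top')[:,:,::-1]; cv2.imwrite('pics/top4.png',im); o=cv2.imread('pics/top0.png')
# did the prop places and crate change?
for n,(x,y) in dict(p1=(309,183),p2=(384,191)).items(): print(n,o[y,x],im[y,x])
d=(np.abs(im.astype(int)-o).sum(2)>110).astype(np.uint8); d[205:]=0; d=cv2.morphologyEx(d,cv2.MORPH_OPEN,np.ones((3,3),np.uint8))
k,_,st,ce=cv2.connectedComponentsWithStats(d)
for s,c in zip(st[1:],ce[1:]):
    if 285<c[0]<412: print(s,c)
```

```text
p1 [143 168 180] [117 178 188]
p2 [145 169 180] [118 175 193]
[301 126  20   9 155] [310.5613 129.9806]
[375 134  20   9 162] [384.5988 137.7593]
[299 187  21   4  64] [308.9531 188.6406]
[336 192  27  13 310] [348.8032 198.5323]
[374 195   8   3  24] [377.5 196. ]
[383 196   7   3  21] [386. 197.]
```

>>> step_arm(commands=[{"travel": [0, -0.002, 0.006], "turn": [0, 0, 0]}, {"travel": [0, -0.002, 0.012], "turn": [0, 0, 0]}, {"travel": [0, -0.002, 0.018], "turn": [0, 0, 0]}, {"travel": [0, -0.003, 0.023], "turn": [0, 0, 0]}, {"travel": [0, -0.003, 0.026], "turn": [0, 0, 0]}])

```text
time: 6.65
position: [0.4326, -0.1161, 0.0344]
tool_rot: [-2.26, -2.18, 0.001]
ft_force: [-6.1, 0.6, -1.8]
grip_width: 0.128
grip_force: 20.0
```

>>> step_arm(commands=[{"travel": [0, 0, 0.002], "turn": [0, 0, 0]}, {"travel": [0, 0, 0.003], "turn": [0, 0, 0]}, {"travel": [0, 0, 0.004], "turn": [0, 0, 0]}, {"travel": [0, 0, 0.005], "turn": [0, 0, 0]}, {"travel": [0, 0, 0.005], "turn": [0, 0, 0]}])

```text
time: 7.15
position: [0.4326, -0.1161, 0.0309]
tool_rot: [-2.259, -2.179, 0.002]
ft_force: [-10.1, 1.4, 11.0]
grip_width: 0.124
grip_force: 20.0
```

>>> step_arm(commands=[{"travel": [0, 0.002, -0.003], "turn": [0, 0, 0]}, {"travel": [0, 0.002, -0.003], "turn": [0, 0, 0]}, {"travel": [0, 0.002, -0.003], "turn": [0, 0, 0]}, {"travel": [0, 0.002, -0.003], "turn": [0, 0, 0]}, {"travel": [0, 0.002, -0.003], "turn": [0, 0, 0]}], gripper=0.5)

```text
time: 7.65
position: [0.437, -0.1163, 0.0334]
tool_rot: [2.259, 2.18, 0.003]
ft_force: [-0.1, 0.1, 0.2]
grip_width: 0.466
grip_force: 0.0
```

>>> step_arm(commands=[{"travel": [0, 0.0, -0.03], "turn": [0, 0, 0]}, {"travel": [0, 0.0, -0.07], "turn": [0, 0, 0]}, {"travel": [0, 0.02, -0.1], "turn": [0, 0, -8]}, {"travel": [0, 0.06, -0.1], "turn": [0, 0, -16]}, {"travel": [0, 0.1, -0.1], "turn": [0, 0, -24]}], gripper=0.69)

```text
time: 8.15
position: [0.5386, -0.1193, 0.135]
tool_rot: [1.746, 2.607, 0.007]
ft_force: [0.4, 1.0, -0.1]
grip_width: 0.684
grip_force: 0.0
```

```bash
python3 -c "
from h import *
go(.58,-.162,.12,88)"
```

```text
travel [-0.0552  0.0219  0.0152] turn [  0.29     0.2319 -65.6442] t 8.15 pos [ 0.5386 -0.1193  0.135 ] q [-0.5069  0.1825  0.7568  1.8164 -0.138   1.1898  0.6826]
```

>>> step_arm(commands=[{"travel": [-0.05, 0.02, 0.015], "turn": [0, 0, -8.5]}, {"travel": [-0.05, 0.02, 0.015], "turn": [0, 0, -17]}, {"travel": [-0.05, 0.02, 0.015], "turn": [0, 0, -25.5]}, {"travel": [-0.05, 0.02, 0.015], "turn": [0, 0, -34]}, {"travel": [-0.05, 0.02, 0.015], "turn": [0, 0, -42.5]}])

```text
time: 8.65
position: [0.5733, -0.1589, 0.1176]
tool_rot: [0.709, 3.06, -0.001]
ft_force: [-0.8, -0.5, 0.1]
grip_width: 0.692
grip_force: 0.0
```

```bash
python3 -c "
from h import *
go(.58,-.162,.09,88)"
```

```text
travel [-0.0074  0.0002  0.0276] turn [ -0.0243   0.0305 -24.0867] t 8.65 pos [ 0.5733 -0.1589  0.1176] q [-0.3215  0.2985  0.6512  1.724  -0.1933  1.1836  1.4972]
```

>>> step_arm(commands=[{"travel": [-0.007, 0, 0.027], "turn": [0, 0, -8]}, {"travel": [-0.007, 0, 0.027], "turn": [0, 0, -16]}, {"travel": [-0.007, 0, 0.027], "turn": [0, 0, -23]}, {"travel": [-0.007, 0, 0.027], "turn": [0, 0, -23]}, {"travel": [-0.007, 0, 0.027], "turn": [0, 0, -23]}])

```text
time: 9.15
position: [0.5794, -0.1618, 0.0909]
tool_rot: [0.099, 3.139, 0.0]
ft_force: [-0.7, 0.2, -0.2]
grip_width: 0.687
grip_force: 0.0
```

Run:
```python
from h import *
go(.58,-.162,.09,88)
def proj(n,X):
    m=ctrl.camera_model(n);c=m['R']@X+m['t'];u=c[:2]/c[2];u=u*(1+m['k1']*u@u);return np.array([m['fx']*u[0]+m['cx'],m['fy']*u[1]+m['cy']])
S=ctrl.get_state()['position']; n='scene'; a=ctrl.get_image(n)[:,:,::-1]; x0,y0,k=330,160,6
a=cv2.resize(a[y0:y0+100,x0:x0+130],None,fx=k,fy=k,interpolation=0); a=cv2.convertScaleAbs(a,alpha=1.3,beta=30)
for dz,c in((0,(0,255,0)),(.025,(0,0,255))):
  for dy in(-.03,.03):
    q=((proj(n,S+[0,dy,dz-.014])-[x0,y0]+.5)*k).astype(int);cv2.circle(a,tuple(q.tolist()),3,c,-1)
cv2.imwrite('pics/c5.png',a)
```

```text
travel [-0.0006 -0.0001  0.0009] turn [ 0.0015  0.0444 -1.5985] t 9.15 pos [ 0.5794 -0.1618  0.0909] q [-0.253   0.3299  0.5786  1.7326 -0.1968  1.1365  1.892 ]
```

View pics/c5.png

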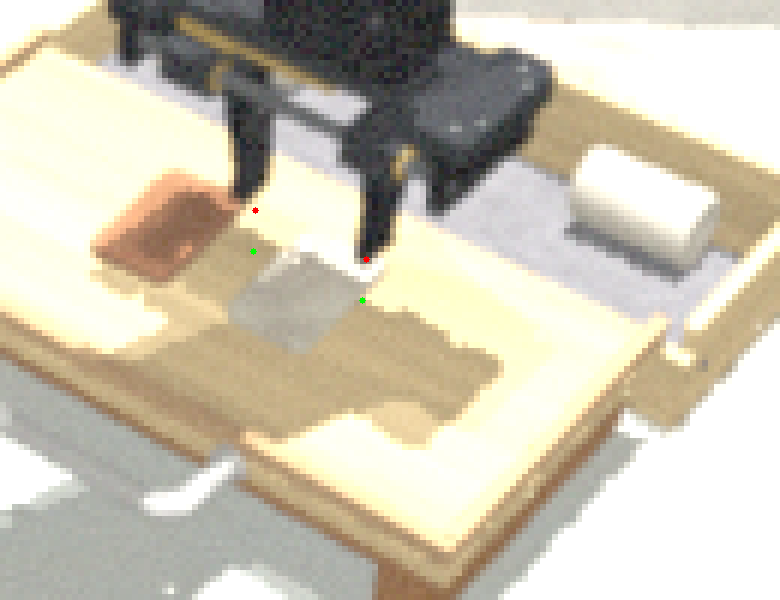

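>>> step_arm(commands=[{"travel": [0, 0, 0.015], "turn": [0, 0, -1.5]}, {"travel": [0, 0, 0.025], "turn": [0, 0, -1.5]}, {"travel": [0, 0, 0.03], "turn": [0, 0, -1.5]}, {"travel": [0, 0, 0.034], "turn": [0, 0, -1.5]}, {"travel": [0, 0, 0.034], "turn": [0, 0, -1.5]}])

```text
time: 9.7
position: [0.5788, -0.1617, 0.0563]
tool_rot: [-0.054, -3.14, -0.0]
ft_force: [-0.2, -0.1, -0.8]
grip_width: 0.689
grip_force: 0.0
```

>>> step_arm(commands=[{"travel": [0, 0, 0.002], "turn": [0, 0, 0]}, {"travel": [0, 0, 0.003], "turn": [0, 0, 0]}, {"travel": [0, 0, 0.004], "turn": [0, 0, 0]}, {"travel": [0, 0, 0.004], "turn": [0, 0, 0]}])

```text
time: 10.1
position: [0.5791, -0.1618, 0.0527]
tool_rot: [0.053, 3.141, 0.0]
ft_force: [-0.1, 0.3, 0.4]
grip_width: 0.688
grip_force: 0.0
```

>>> step_arm(commands=[{"travel": [0, 0, 0.002], "turn": [0, 0, 0]}, {"travel": [0, 0, 0.003], "turn": [0, 0, 0]}, {"travel": [0, 0, 0.003], "turn": [0, 0, 0]}])

```text
time: 10.4
position: [0.5789, -0.1617, 0.0495]
tool_rot: [-0.053, -3.141, -0.0]
ft_force: [-0.5, -0.0, -0.1]
grip_width: 0.691
grip_force: 0.0
```

>>> step_arm(commands=[{"travel": [0, 0, 0.001], "turn": [0, 0, 0]}, {"travel": [0, 0, 0.002], "turn": [0, 0, 0]}, {"travel": [0, 0, 0.002], "turn": [0, 0, 0]}])

```text
time: 10.7
position: [0.5789, -0.1618, 0.0475]
tool_rot: [-0.053, -3.141, -0.0]
ft_force: [-0.4, 0.1, 0.7]
grip_width: 0.69
grip_force: 0.0
```

>>> step_arm(commands=[{"travel": [0, 0, 0.001], "turn": [0, 0, 0]}, {"travel": [0, 0, 0.002], "turn": [0, 0, 0]}, {"travel": [0, 0, 0.002], "turn": [0, 0, 0]}])

```text
time: 11.0
position: [0.5789, -0.1618, 0.0456]
tool_rot: [-0.053, -3.141, -0.0]
ft_force: [-0.4, -0.7, -0.0]
grip_width: 0.69
grip_force: 0.0
```

>>> step_arm(commands=[{"travel": [0, 0, 0.001], "turn": [0, 0, 0]}, {"travel": [0, 0, 0.002], "turn": [0, 0, 0]}, {"travel": [0, 0, 0.002], "turn": [0, 0, 0]}])

```text
time: 11.3
position: [0.5791, -0.1618, 0.0437]
tool_rot: [0.053, 3.141, 0.0]
ft_force: [-0.0, 0.4, 0.2]
grip_width: 0.691
grip_force: 0.0
```

>>> step_arm(commands=[{"travel": [0, 0, 0.001], "turn": [0, 0, 0]}, {"travel": [0, 0, 0.002], "turn": [0, 0, 0]}, {"travel": [0, 0, 0.002], "turn": [0, 0, 0]}])

```text
time: 11.6
position: [0.5791, -0.1618, 0.0436]
tool_rot: [0.053, 3.141, 0.001]
ft_force: [-4.4, 1.3, 11.1]
grip_width: 0.687
grip_force: 6.0
```

>>> step_arm(commands=[{"travel": [0, 0, 0.001], "turn": [0, 0, 0]}, {"travel": [0, 0, 0.0015], "turn": [0, 0, 0]}, {"travel": [0, 0, 0.0015], "turn": [0, 0, 0]}])

```text
time: 11.9
position: [0.5792, -0.1618, 0.0436]
tool_rot: [0.053, 3.141, 0.002]
ft_force: [-8.1, 3.3, 19.9]
grip_width: 0.691
grip_force: 10.4
```

>>> step_arm(commands=[{"travel": [0, 0, -0.005], "turn": [0, 0, 0]}, {"travel": [0, 0, -0.005], "turn": [0, 0, 0]}, {"travel": [0, 0, -0.005], "turn": [0, 0, 0]}])

```text
time: 12.2
position: [0.5789, -0.1617, 0.0449]
tool_rot: [-0.053, -3.141, -0.0]
ft_force: [0.1, 0.6, -1.0]
grip_width: 0.69
grip_force: 0.0
```

>>> step_arm(commands=[{"travel": [0, 0, 0], "turn": [0, 0, 0]}, {"travel": [0, 0, 0], "turn": [0, 0, 0]}, {"travel": [0, 0, 0], "turn": [0, 0, 0]}, {"travel": [0, 0, 0], "turn": [0, 0, 0]}, {"travel": [0, 0, 0], "turn": [0, 0, 0]}], gripper=0.3, force=15)

```text
time: 12.7
position: [0.5789, -0.1618, 0.045]
tool_rot: [-0.053, -3.141, -0.0]
ft_force: [-0.3, -0.0, -0.7]
grip_width: 0.513
grip_force: 14.9
```

>>> step_arm(commands=[{"travel": [0, 0, -0.01], "turn": [0, 0, 0]}, {"travel": [0, 0, -0.025], "turn": [0, 0, 0]}, {"travel": [0, 0, -0.045], "turn": [0, 0, 0]}, {"travel": [0, 0, -0.06], "turn": [0, 0, 0]}, {"travel": [0, 0, -0.06], "turn": [0, 0, 0]}])

```text
time: 13.2
position: [0.5812, -0.1625, 0.1088]
tool_rot: [0.053, 3.135, -0.001]
ft_force: [-0.2, -0.4, -1.0]
grip_width: 0.511
grip_force: 14.9
```

Run:
```python
from h import *
go(.525,.318,.095,96)
for n in('top','scene'): cv2.imwrite('pics/%s6.png'%n,ctrl.get_image(n)[:,:,::-1])
```

```text
travel [0.0726 0.4783 0.0132] turn [-0.0461  0.3444 -7.9431] t 13.2 pos [ 0.5812 -0.1625  0.1088] q [-0.2547  0.3113  0.5797  1.715  -0.1851  1.1639  1.9125]
```

>>> step_arm(commands=[{"travel": [0.003, 0.02, 0], "turn": [0, 0, 0]}, {"travel": [0.008, 0.055, 0], "turn": [0, 0, -1]}, {"travel": [0.014, 0.095, 0], "turn": [0, 0, -2]}, {"travel": [0.02, 0.135, 0], "turn": [0, 0, -3]}, {"travel": [0.027, 0.175, 0], "turn": [0, 0, -4]}])

```text
time: 13.8
position: [0.5568, 0.0155, 0.1042]
tool_rot: [0.057, -3.139, 0.0]
ft_force: [0.5, -0.2, -0.0]
grip_width: 0.512
grip_force: 14.9
```

```bash
python3 -c "
from h import *
go(.525,.318,.095,96)"
```

```text
travel [0.0208 0.3035 0.0092] turn [-0.0051 -0.093  -3.9076] t 13.8 pos [0.5568 0.0155 0.1042] q [-0.5037  0.2078  0.4817  1.824  -0.1054  1.1366  1.6211]
```

>>> step_arm(commands=[{"travel": [0.003, 0.04, 0], "turn": [0, 0, -1]}, {"travel": [0.006, 0.08, 0], "turn": [0, 0, -2]}, {"travel": [0.008, 0.12, 0], "turn": [0, 0, -3]}, {"travel": [0.011, 0.16, 0], "turn": [0, 0, -4]}, {"travel": [0.014, 0.2, 0], "turn": [0, 0, -4]}])

```text
time: 14.3
position: [0.5356, 0.2146, 0.1042]
tool_rot: [0.167, -3.136, 0.001]
ft_force: [0.3, -0.4, -0.2]
grip_width: 0.52
grip_force: 14.9
```

```bash
python3 -c "
from h import *
go(.525,.318,.07,96)"
```

```text
travel [-0.0005  0.1039  0.0341] turn [-0.0315 -0.0955  0.0847] t 14.3 pos [0.5356 0.2146 0.1042] q [-0.7296  0.2425  0.3477  1.7716 -0.0899  1.1448  1.3231]
```

>>> step_arm(commands=[{"travel": [0, 0.035, 0], "turn": [0, 0, 0]}, {"travel": [0, 0.065, 0.01], "turn": [0, 0, 0]}, {"travel": [0, 0.09, 0.025], "turn": [0, 0, 0]}, {"travel": [0, 0.102, 0.04], "turn": [0, 0, 0]}, {"travel": [0, 0.102, 0.05], "turn": [0, 0, 0]}])

```text
time: 14.8
position: [0.5241, 0.316, 0.0527]
tool_rot: [0.171, -3.134, 0.002]
ft_force: [-0.7, 0.4, -1.1]
grip_width: 0.513
grip_force: 14.9
```

>>> step_arm(commands=[{"travel": [0, 0, 0], "turn": [0, 0, 0]}, {"travel": [0, 0, 0], "turn": [0, 0, 0]}])

```text
time: 15.0
position: [0.5267, 0.3123, 0.0551]
tool_rot: [0.162, -3.137, 0.002]
ft_force: [0.7, -0.7, -0.5]
grip_width: 0.514
grip_force: 14.9
```

Run:
```python
from h import *
go(.525,.318,-.006,96)
def proj(n,X):
    m=ctrl.camera_model(n);c=m['R']@X+m['t'];u=c[:2]/c[2];u=u*(1+m['k1']*u@u);return np.array([m['fx']*u[0]+m['cx'],m['fy']*u[1]+m['cy']])
S=ctrl.get_state()['position']
out=[]
for n,(x0,y0,w,h) in dict(top=(180,175,80,80),scene=(190,110,90,90)).items():
    a=ctrl.get_image(n)[:,:,::-1]; k=400/w
    a=cv2.resize(a[y0:y0+h,x0:x0+w],(400,400),interpolation=0); a=cv2.convertScaleAbs(a,alpha=1.3,beta=20)
    th=np.radians(6);X=np.array([np.cos(th),np.sin(th),0]);Y=np.array([-X[1],X[0],0])
    for C,dx,dy,c in((np.array([.48,.313,.032]),.098,.0705,(0,0,255)),(np.r_[S[:2],S[2]+.017+.0085],.0375,.0225,(0,255,0))):
      for i in(-1,1):
        for j in(-1,1):
          q=((proj(n,C+i*dx*X+j*dy*Y)-[x0,y0]+.5)*k).astype(int);cv2.circle(a,tuple(q.tolist()),3,c,-1)
    out.append(a)
cv2.imwrite('pics/c7.png',np.hstack(out))
```

```text
travel [0.0011 0.0059 0.061 ] turn [-0.0816 -0.0133 -0.1   ] t 15.0 pos [0.5267 0.3123 0.0551] q [-0.8205  0.3603  0.292   1.7269 -0.1145  1.072   1.1825]
```

View pics/c7.png

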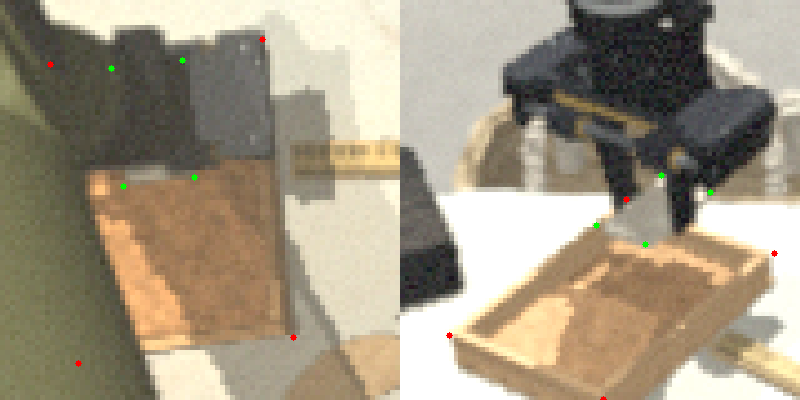

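>>> step_arm(commands=[{"travel": [0.003, 0.005, 0.01], "turn": [0, 0, 0]}, {"travel": [0.003, 0.005, 0.022], "turn": [0, 0, 0]}, {"travel": [0.003, 0.005, 0.034], "turn": [0, 0, 0]}, {"travel": [0.003, 0.005, 0.045], "turn": [0, 0, 0]}, {"travel": [0.003, 0.005, 0.052], "turn": [0, 0, 0]}])

```text
time: 15.6
position: [0.5217, 0.3188, 0.0013]
tool_rot: [0.166, -3.135, 0.002]
ft_force: [0.1, -0.4, -0.1]
grip_width: 0.515
grip_force: 14.9
```

>>> step_arm(commands=[{"travel": [0, 0, 0.001], "turn": [0, 0, 0]}, {"travel": [0, 0, 0.002], "turn": [0, 0, 0]}, {"travel": [0, 0, 0.003], "turn": [0, 0, 0]}, {"travel": [0, 0, 0.003], "turn": [0, 0, 0]}])

```text
time: 16.0
position: [0.5228, 0.3196, 0.0006]
tool_rot: [-0.166, 3.137, 0.001]
ft_force: [0.1, -0.2, -0.4]
grip_width: 0.516
grip_force: 14.9
```

>>> step_arm(commands=[{"travel": [0, 0, 0.001], "turn": [0, 0, 0]}, {"travel": [0, 0, 0.002], "turn": [0, 0, 0]}, {"travel": [0, 0, 0.003], "turn": [0, 0, 0]}, {"travel": [0, 0, 0.003], "turn": [0, 0, 0]}])

```text
time: 16.4
position: [0.5224, 0.3194, -0.0029]
tool_rot: [0.166, -3.137, 0.0]
ft_force: [0.3, 0.2, -1.0]
grip_width: 0.512
grip_force: 14.9
```

>>> step_arm(commands=[{"travel": [0, 0, 0.001], "turn": [0, 0, 0]}, {"travel": [0, 0, 0.002], "turn": [0, 0, 0]}, {"travel": [0, 0, 0.002], "turn": [0, 0, 0]}])

```text
time: 16.7
position: [0.5224, 0.3194, -0.0049]
tool_rot: [0.166, -3.137, 0.0]
ft_force: [0.0, -0.1, -1.2]
grip_width: 0.519
grip_force: 14.9
```

>>> step_arm(commands=[{"travel": [0, 0, 0.001], "turn": [0, 0, 0]}, {"travel": [0, 0, 0.002], "turn": [0, 0, 0]}, {"travel": [0, 0, 0.002], "turn": [0, 0, 0]}])

```text
time: 17.0
position: [0.5224, 0.3194, -0.007]
tool_rot: [0.166, -3.137, 0.0]
ft_force: [-0.0, 0.4, 0.1]
grip_width: 0.514
grip_force: 14.9
```

>>> step_arm(commands=[{"travel": [0, 0, 0.0005], "turn": [0, 0, 0]}, {"travel": [0, 0, 0.001], "turn": [0, 0, 0]}, {"travel": [0, 0, 0.001], "turn": [0, 0, 0]}])

```text
time: 17.3
position: [0.5225, 0.3195, -0.0072]
tool_rot: [-0.166, 3.137, 0.0]
ft_force: [-1.7, -0.8, 4.2]
grip_width: 0.511
grip_force: 14.9
```

Touchdown at −7.2 mm, as predicted. Release and go up.

>>> step_arm(commands=[{"travel": [0, 0, -0.0005], "turn": [0, 0, 0]}, {"travel": [0, 0, -0.0005], "turn": [0, 0, 0]}, {"travel": [0, 0, -0.0005], "turn": [0, 0, 0]}, {"travel": [0, 0, -0.0005], "turn": [0, 0, 0]}], gripper=0.69)

```text
time: 17.7
position: [0.5225, 0.3195, -0.0074]
tool_rot: [0.166, -3.137, 0.0]
ft_force: [-0.3, -0.3, 0.3]
grip_width: 0.677
grip_force: 0.0
```

>>> step_arm(commands=[{"travel": [0, 0, -0.01], "turn": [0, 0, 0]}, {"travel": [0, 0, -0.04], "turn": [0, 0, 0]}, {"travel": [0, 0, -0.08], "turn": [0, 0, 0]}, {"travel": [0, -0.03, -0.11], "turn": [0, 0, 0]}, {"travel": [0, -0.07, -0.11], "turn": [0, 0, 1]}])

```text
time: 18.2
position: [0.5328, 0.2534, 0.1088]
tool_rot: [-0.145, 3.129, 0.009]
ft_force: [1.1, 0.5, 0.0]
grip_width: 0.692
grip_force: 0.0
```

```bash
python3 -c "
from h import *
go(.58,-.083,.1,88)"
```

```text
travel [-0.0157 -0.3394  0.007 ] turn [0.3519 0.5032 7.319 ] t 18.2 pos [0.5328 0.2534 0.1088] q [-0.7721  0.2545  0.3298  1.746  -0.0918  1.1454  1.2485]
```

>>> step_arm(commands=[{"travel": [-0.002, -0.045, 0], "turn": [0, 0, 1]}, {"travel": [-0.004, -0.09, 0], "turn": [0, 0, 3]}, {"travel": [-0.006, -0.135, 0], "turn": [0, 0, 5]}, {"travel": [-0.008, -0.18, 0], "turn": [0, 0, 6]}, {"travel": [-0.01, -0.225, 0], "turn": [0, 0, 7]}])

```text
time: 18.7
position: [0.56, 0.0249, 0.1038]
tool_rot: [0.054, 3.14, 0.001]
ft_force: [0.6, -0.4, -0.3]
grip_width: 0.686
grip_force: 0.0
```

Run:
```python
from h import *
a=ctrl.get_image('top')[:,:,::-1]; cv2.imwrite('pics/top8.png',a)
b=ctrl.get_image('scene')[:,:,::-1]; cv2.imwrite('pics/scene8.png',b)
go(.58,-.083,.1,88)
hsv=cv2.cvtColor(np.ascontiguousarray(a),cv2.COLOR_BGR2HSV)
m=cv2.inRange(hsv,(0,0,90),(180,70,255)); mm=np.zeros_like(m); mm[188:242,196:233]=m[188:242,196:233]
c=max(cv2.findContours(mm,0,2)[0],key=cv2.contourArea); w=np.array([plane('top',q,.0185) for q in cv2.boxPoints(cv2.minAreaRect(c))]); print('grey in tray',w,w.mean(0))
```

```text
travel [-0.0241 -0.0995  0.0045] turn [-0.1987  0.1308 -0.6045] t 18.8 pos [0.5605 0.0176 0.1041] q [-0.5158  0.2136  0.4905  1.8189 -0.1064  1.1337  1.5356]
grey in tray [[0.5585 0.3451 0.0185]
 [0.5629 0.2999 0.0185]
 [0.489  0.2913 0.0185]
 [0.4846 0.3364 0.0185]] [0.5237 0.3182 0.0185]
```

>>> step_arm(commands=[{"travel": [-0.008, -0.035, 0], "turn": [0, 0, 0]}, {"travel": [-0.016, -0.07, 0], "turn": [0, 0, 0]}, {"travel": [-0.023, -0.098, 0], "turn": [0, 0, 0]}, {"travel": [-0.023, -0.098, 0.01], "turn": [0, 0, 0]}, {"travel": [-0.023, -0.098, 0.02], "turn": [0, 0, 0]}])

```text
time: 19.3
position: [0.5798, -0.0722, 0.0829]
tool_rot: [0.055, 3.14, 0.001]
ft_force: [-0.4, 0.8, -0.7]
grip_width: 0.689
grip_force: 0.0
```

>>> step_arm(commands=[{"travel": [0, 0, 0], "turn": [0, 0, 0]}, {"travel": [0, 0, 0], "turn": [0, 0, 0]}])

```text
time: 19.5
position: [0.579, -0.0702, 0.0823]
tool_rot: [-0.049, -3.14, -0.001]
ft_force: [-0.8, 0.6, 0.8]
grip_width: 0.689
grip_force: 0.0
```

Run:
```python
from h import *
a=cv2.imread('pics/top8.png'); hsv=cv2.cvtColor(a,cv2.COLOR_BGR2HSV)
print(hsv[181,335])
m=cv2.inRange(hsv,(0,110,30),(12,255,190)); mm=np.zeros_like(m); mm[163:200,320:350]=m[163:200,320:350]
m2=cv2.inRange(hsv,(172,110,30),(180,255,190));mm[163:200,320:350]|=m2[163:200,320:350]
c=max(cv2.findContours(mm,0,2)[0],key=cv2.contourArea); w=np.array([plane('top',q,.0705) for q in cv2.boxPoints(cv2.minAreaRect(c))]); print('terra',w,w.mean(0))
go(.58,-.083,.0455,88)
```

```text
[ 12 144 133]
terra [[ 0.6154 -0.0708  0.0705]
 [ 0.615  -0.1027  0.0705]
 [ 0.5477 -0.1015  0.0705]
 [ 0.5481 -0.0697  0.0705]] [ 0.5815 -0.0862  0.0705]
travel [-0.0014 -0.0128  0.0368] turn [ 0.0431 -0.0634  0.2015] t 19.5 pos [ 0.579  -0.0702  0.0823] q [-0.3787  0.2942  0.5328  1.7836 -0.1659  1.1095  1.749 ]
```

>>> step_arm(commands=[{"travel": [-0.002, -0.013, 0.0], "turn": [0, 0, 0]}, {"travel": [-0.002, -0.013, 0.01], "turn": [0, 0, 0]}, {"travel": [-0.002, -0.013, 0.02], "turn": [0, 0, 0]}, {"travel": [-0.002, -0.013, 0.028], "turn": [0, 0, 0]}, {"travel": [-0.002, -0.013, 0.032], "turn": [0, 0, 0]}])

```text
time: 20.0
position: [0.58, -0.0847, 0.0491]
tool_rot: [-0.053, -3.139, -0.0]
ft_force: [-0.4, 1.3, -0.4]
grip_width: 0.687
grip_force: 0.0
```

>>> step_arm(commands=[{"travel": [0, 0, 0.002], "turn": [0, 0, 0]}, {"travel": [0, 0, 0.004], "turn": [0, 0, 0]}, {"travel": [0, 0, 0.004], "turn": [0, 0, 0]}])

```text
time: 20.3
position: [0.5809, -0.0851, 0.0466]
tool_rot: [-0.053, -3.141, -0.0]
ft_force: [0.3, -1.2, -0.3]
grip_width: 0.686
grip_force: 0.0
```

>>> step_arm(commands=[{"travel": [0, 0.002, 0.001], "turn": [0, 0, 0]}, {"travel": [0, 0.002, 0.001], "turn": [0, 0, 0]}, {"travel": [0, 0.002, 0.001], "turn": [0, 0, 0]}])

```text
time: 20.6
position: [0.5812, -0.083, 0.0459]
tool_rot: [0.053, 3.141, 0.0]
ft_force: [1.3, 0.1, 0.0]
grip_width: 0.688
grip_force: 0.0
```

>>> step_arm(commands=[{"travel": [0, 0, 0], "turn": [0, 0, 0]}, {"travel": [0, 0, 0], "turn": [0, 0, 0]}, {"travel": [0, 0, 0], "turn": [0, 0, 0]}, {"travel": [0, 0, 0], "turn": [0, 0, 0]}, {"travel": [0, 0, 0], "turn": [0, 0, 0]}], gripper=0.3, force=15)

```text
time: 21.1
position: [0.5811, -0.0831, 0.0458]
tool_rot: [0.053, 3.141, 0.0]
ft_force: [-0.2, 0.8, 1.3]
grip_width: 0.517
grip_force: 14.9
```

>>> step_arm(commands=[{"travel": [0, 0, -0.01], "turn": [0, 0, 0]}, {"travel": [0, 0, -0.03], "turn": [0, 0, 0]}, {"travel": [0, 0.01, -0.05], "turn": [0, 0, 0]}, {"travel": [0.01, 0.04, -0.06], "turn": [0, 0, -1]}, {"travel": [0.02, 0.08, -0.06], "turn": [0, 0, -2]}])

```text
time: 21.6
position: [0.5652, -0.0046, 0.1085]
tool_rot: [0.005, 3.137, -0.001]
ft_force: [1.3, 1.1, -0.6]
grip_width: 0.518
grip_force: 14.9
```

```bash
python3 -c "
from h import *
go(.435,.308,.1,96)"
```

```text
travel [0.1313 0.3121 0.0077] turn [-0.0558  0.2623 -6.1904] t 21.6 pos [ 0.5652 -0.0046  0.1085] q [-0.484   0.2179  0.5036  1.8063 -0.1142  1.1416  1.6242]
```

>>> step_arm(commands=[{"travel": [0.015, 0.035, 0], "turn": [0, 0, -1]}, {"travel": [0.03, 0.075, 0], "turn": [0, 0, -2]}, {"travel": [0.048, 0.115, 0], "turn": [0, 0, -4]}, {"travel": [0.065, 0.155, 0], "turn": [0, 0, -5]}, {"travel": [0.08, 0.19, 0], "turn": [0, 0, -6]}])

```text
time: 22.1
position: [0.4826, 0.1895, 0.1066]
tool_rot: [-0.169, 3.136, 0.001]
ft_force: [0.7, 0.3, -0.1]
grip_width: 0.515
grip_force: 14.9
```

```bash
python3 -c "
from h import *
go(.435,.308,.1,96)"
```

```text
travel [0.0346 0.123  0.0067] turn [0.0472 0.0544 0.1533] t 22.1 pos [0.4826 0.1895 0.1066] q [-0.7452  0.1123  0.3417  1.9099 -0.0422  1.1251  1.2908]
```

>>> step_arm(commands=[{"travel": [0.01, 0.035, 0], "turn": [0, 0, 0]}, {"travel": [0.02, 0.07, 0], "turn": [0, 0, 0]}, {"travel": [0.03, 0.1, 0], "turn": [0, 0, 0]}, {"travel": [0.034, 0.118, 0.01], "turn": [0, 0, 0]}, {"travel": [0.034, 0.118, 0.03], "turn": [0, 0, 0]}])

```text
time: 22.6
position: [0.4369, 0.3058, 0.0776]
tool_rot: [-0.174, 3.133, 0.006]
ft_force: [0.7, 0.3, -0.0]
grip_width: 0.515
grip_force: 14.9
```

>>> step_arm(commands=[{"travel": [0, 0, 0], "turn": [0, 0, 0]}, {"travel": [0, 0, 0], "turn": [0, 0, 0]}])

```text
time: 22.8
position: [0.4375, 0.3004, 0.0761]
tool_rot: [0.165, -3.137, 0.001]
ft_force: [0.8, -0.1, -0.8]
grip_width: 0.514
grip_force: 14.9
```

Run:
```python
from h import *
go(.435,.308,0.0,96)
```

```text
travel [0.0017 0.0079 0.0761] turn [-0.0383 -0.0058  0.0122] t 22.8 pos [0.4375 0.3004 0.0761] q [-0.8763  0.1713  0.2452  1.9079 -0.0466  1.0684  1.0636]
```

>>> step_arm(commands=[{"travel": [0.002, 0.008, 0.01], "turn": [0, 0, 0]}, {"travel": [0.002, 0.008, 0.025], "turn": [0, 0, 0]}, {"travel": [0.002, 0.008, 0.045], "turn": [0, 0, 0]}, {"travel": [0.002, 0.008, 0.062], "turn": [0, 0, 0]}, {"travel": [0.002, 0.008, 0.075], "turn": [0, 0, 0]}])

```text
time: 23.3
position: [0.4344, 0.3089, -0.0]
tool_rot: [0.165, -3.137, -0.0]
ft_force: [-0.2, -0.2, -0.7]
grip_width: 0.513
grip_force: 14.9
```

>>> step_arm(commands=[{"travel": [0, 0, 0.001], "turn": [0, 0, 0]}, {"travel": [0, 0, 0.002], "turn": [0, 0, 0]}, {"travel": [0, 0, 0.002], "turn": [0, 0, 0]}])

```text
time: 23.6
position: [0.4351, 0.3094, -0.0005]
tool_rot: [-0.166, 3.136, 0.002]
ft_force: [-0.0, -0.0, -0.8]
grip_width: 0.517
grip_force: 14.9
```

>>> step_arm(commands=[{"travel": [0, 0, 0.001], "turn": [0, 0, 0]}, {"travel": [0, 0, 0.002], "turn": [0, 0, 0]}, {"travel": [0, 0, 0.003], "turn": [0, 0, 0]}, {"travel": [0, 0, 0.0035], "turn": [0, 0, 0]}])

```text
time: 24.0
position: [0.4344, 0.3089, -0.0047]
tool_rot: [-0.166, 3.137, 0.0]
ft_force: [0.6, -0.9, -0.3]
grip_width: 0.518
grip_force: 14.9
```

>>> step_arm(commands=[{"travel": [0, 0, 0.0005], "turn": [0, 0, 0]}, {"travel": [0, 0, 0.001], "turn": [0, 0, 0]}, {"travel": [0, 0, 0.0015], "turn": [0, 0, 0]}, {"travel": [0, 0, 0.0015], "turn": [0, 0, 0]}])

```text
time: 24.4
position: [0.4345, 0.3088, -0.0062]
tool_rot: [-0.166, 3.137, 0.0]
ft_force: [-1.5, -0.5, 0.2]
grip_width: 0.518
grip_force: 14.9
```

>>> step_arm(commands=[{"travel": [0, 0, 0.0005], "turn": [0, 0, 0]}, {"travel": [0, 0, 0.001], "turn": [0, 0, 0]}, {"travel": [0, 0, 0.001], "turn": [0, 0, 0]}])

```text
time: 24.7
position: [0.4344, 0.3089, -0.0063]
tool_rot: [0.166, -3.137, -0.0]
ft_force: [-2.8, -1.8, 7.5]
grip_width: 0.513
grip_force: 14.9
```

Contact; release, retreat and check.

>>> step_arm(commands=[{"travel": [0, 0, -0.0008], "turn": [0, 0, 0]}, {"travel": [0, 0, -0.0008], "turn": [0, 0, 0]}, {"travel": [0, 0, -0.0008], "turn": [0, 0, 0]}, {"travel": [0, 0, -0.0008], "turn": [0, 0, 0]}], gripper=0.69)

```text
time: 25.1
position: [0.4343, 0.3088, -0.0067]
tool_rot: [0.166, -3.137, 0.0]
ft_force: [0.6, 0.6, -1.1]
grip_width: 0.683
grip_force: 0.0
```

>>> step_arm(commands=[{"travel": [0, 0, -0.01], "turn": [0, 0, 0]}, {"travel": [0, 0, -0.04], "turn": [0, 0, 0]}, {"travel": [0, 0, -0.09], "turn": [0, 0, 0]}, {"travel": [-0.03, -0.03, -0.13], "turn": [0, 0, 0]}, {"travel": [-0.05, -0.07, -0.15], "turn": [0, 0, 0]}])

```text
time: 25.6
position: [0.4895, 0.2524, 0.1447]
tool_rot: [-0.175, 3.132, 0.006]
ft_force: [1.3, -0.2, 0.4]
grip_width: 0.692
grip_force: 0.0
```

>>> step_arm(commands=[{"travel": [-0.01, -0.04, 0], "turn": [0, 0, 0]}, {"travel": [-0.02, -0.08, 0], "turn": [0, 0, 0]}, {"travel": [-0.03, -0.12, 0], "turn": [0, 0, 0]}, {"travel": [-0.03, -0.15, 0], "turn": [0, 0, 0]}, {"travel": [-0.03, -0.15, 0], "turn": [0, 0, 0]}])

```text
time: 26.1
position: [0.5348, 0.0971, 0.1415]
tool_rot: [-0.153, 3.137, -0.003]
ft_force: [0.0, -1.3, 1.0]
grip_width: 0.69
grip_force: 0.0
```

Run:
```python
from h import *
a=ctrl.get_image('top')[:,:,::-1]; b=ctrl.get_image('scene')[:,:,::-1]; print(ctrl.get_state()['ft_force'])
A=cv2.resize(a[105:255,180:420],(400,250),interpolation=2);B=cv2.resize(b[120:280,180:480],(400,213),interpolation=2)
cv2.imwrite('pics/c9.png',cv2.resize(np.vstack([A,B]),None,fx=1.25,fy=1.25))
```

```text
[-0.3938  1.2363 -0.0924]
```

View pics/c9.png

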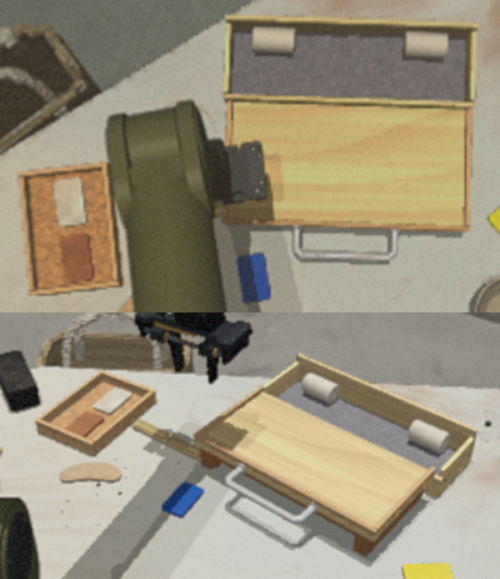

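The picture shows both tiles flat, end to end in the tray (top panel about (70,200) and (77,257)). Both props are in the crate (about (273,40) and (426,44)), the board is down, and the rule, rib and bowl have not moved.

```bash
python3 -c "
from bench import ctrl
print(ctrl.close_job())"
```

```text
the job is handed in; nothing more can be done
None
```

The job is handed in at about 26 s: both props rolled into the crate, the board is back down, and both tiles lie flat in the tray; the first pinch at the bar handle closed on nothing, because the fingertips sat about 30 mm higher than the stated tool length.

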